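# Draw the slotted turner from the utensil rack and hold it ready over the bowl

### The job

Draw the slotted turner straight up out of the wire utensil rack, then tip it over to a slant of about 45 degrees, broad face of the blade up (both side edges equally high), and bring the low end of its blade over the middle of the bowl, raised clear above the rim by about a hand's breadth, ready to be used. Finish holding it still there in the gripper: do not set it down, let go or rest it on anything. Leave the bowl, the other utensils in the rack and the small things around where they are.

Things in the scene. Friction and masses are not known exactly. Their poses are not given: they have to be found in the camera images.
- turner: Slotted turner, dark nylon, 303 mm, 60 to 110 g: flat blade with long slots, 70 wide, 100 long, 4 mm thick; straight handle 18 wide, 8 thick. Stands blade down in one of the rack's three bays (it varies), leaning up to 7 degrees. Origin: middle of the blade's free (lower) edge, which is cut 5 degrees oblique; +z along the handle to the knob, y along the blade's width, x through its thickness.
- turner_grip (a point): A good place to hold the turner, on the middle line of its handle, 255 mm from the blade's free edge (its origin) and 48 mm below the top of its knob. The handle is straight from 100 to 280 mm; here 8 mm thick along the turner's x and 18 mm wide along its y; nothing stands beside it along x.
- rack: Wire utensil rack, fixed: white tray 276 mm long (its y), 80 deep (x), floor 8 mm above the worktop; steel rails along y at 30 and 75 mm height, top of the wires 77 mm. Utensils stand on the tray between the rails (10 mm gap along x) in three bays centred at y = -84, 0, +84 mm, 71 mm wide; they are clear of the wires after rising 72 mm. Origin: centre of the underside, z up.
- bowl: The loose white bowl, 150 mm across the rim, 61 mm high, standing upright and empty on the worktop. Origin: centre of its underside.
- scraper: The silicone scraper, dark like the turner but with a plain blade without slots, 60 mm wide; 326 mm tall, standing in another bay of the rack. To be left there. Origin: middle of the blade's lower edge; z along the handle.
- spatula: The beech spatula with a plain blade 60 mm wide, 301 mm tall, standing in the remaining bay of the rack. To be left there. Origin: middle of the blade's lower edge; z along the handle.
- spice_tin: A flat round white spice tin, 62 mm across, 25 mm high, on the worktop in front. To be left alone. Origin: centre of its underside.
- timer: A round dark kitchen timer, 60 mm across, 25 mm high, on the front strip of the worktop, to the left. To be left alone. Origin: centre of its underside.
- match_tin: A small black tin, 50 x 54 x 21 mm, on the front strip of the worktop, left of the timer. To be left alone. Origin: centre of its underside.
- cake_fork: A cake fork, 145 mm long, lying on the front strip to the right. To be left alone. Origin: about its middle, on the worktop.

How it is judged:
By the outcome, as a careful person would: the job done as asked, in the order asked, and still so for the second after the job is handed in, while the arm keeps its last pose, push and grip.
It also fails if it takes over 32 s, if anything falls off the work surface, if the arm or the gripper's body presses on something with over 40 N, if the wrist force passes 120 N, or if a joint passes its speed limit or range.

### The arm

A 6-joint arm with a two-finger parallel gripper is mounted at the origin on a cart in front of the work surface, level with it; the furniture and walls round the work are solid. World frame = base frame: x ahead of the robot, y to its left, z up, the work surface at z = 0. Lengths are in m, angles in degrees, forces in N, time in s.
With the tool pointing down it reaches from about 0.3 to 0.75 m from the base axis. Payload 8.5 kg.
Tool frame: the origin (TCP) lies at the very end of the fingers, on their centre line; the grasp point (between the pads) lies 19 mm behind it (env.hold_point_z is the distance from the TCP to the grasp point, in m); z points along the fingers, y is the line along which they close (so a half turn about z gives the same grasp; the last joint's range is limited). The gripper opens to 85 mm and grips with 20 to 120 N. Pads are 22 mm wide; open, the fingers measure 114 mm over their backs; the gripper's body (76 mm by 85 mm) begins 54 mm behind the grasp point. The pads swing forward as they close: fully open they stand 13 mm farther back than shut.
Start: joints at [-88.94, 21.807, 74.336, -0, 83.858, -12.336], TCP at [0.127, -0.535, 0.231] pointing down, gripper open.
Joint ranges: [-178.18, 178.18], [-50.72, 133.34], [12.68, 142.11], [-81.47, 261.47], [9.98, 163.14], [-165.26, 165.26]. Speed limits (degrees/s): [136.94, 136.94, 180, 180, 180, 180].

### API

Orientations are given as a 3x3 rotation matrix whose columns are the frame's x, y, z axes.
In Python, from rig import env, optics gives the robot as it stands.
- The arm moves only by the shell command python3 -m jog 'ROWS' [OPENING] [FORCE]. ROWS is JSON, a list of rows, each an object with "linear": the shift along the tool's x, y, z in units of 40 mm (1.0 is 40 mm), a list of three; "roll": the turn about the tool's z in units of 5 degrees (1.0 is 5 degrees). A call has 1 to 12 rows; each row shifts and turns the commanded pose from where the row before left it, along the tool's axes as they then stand; what a row does not reach is not made up. A row lasts 1/12 s, in which the tool goes at most 41.7 mm and 7.16 degrees, less where a joint would pass 70% of its speed; a pose out of reach is approached as far as the arm can. A call is refused whole if a number of a shift passes 1 or a number of a turn 1, either way. A call with a gripper value outside its range is refused whole. OPENING is the opening, from -1 (shut) to 1 (fully open), set as the call begins (- or left out, the last holds). The fingers move at their own pace and stop on an object; FORCE is the grip in N (left out, the last holds). Time passes only in rows, so rows that do not move let the fingers close. It gives the time, the measured TCP pose, the force, the opening and the grip force at its end, in the units of the state.
- env.observe(): the state, without advancing time (a new reading comes with each control period).
- optics.get_image(name): name is "side" or "top"; returns the picture (400x640x3 uint8, red, green, blue); there is no depth.
- optics.calibration(name): a dict with "fov_y" (degrees; the focal length in pixels is half the picture's height over the tangent of half this angle, whatever the lens; pixels are square), "cx", "cy" (the principal point, pixels), "T" (4x4, takes a point from camera to world coordinates). Camera axes: x right, y down, z forward; pixel columns grow to the right and rows downward; lengths in m; the calibration is good to about 2 mm. A picture is of the moment at which its call begins. calibration takes no time and is no camera call.
- env.close_job(): hands the job in; it is judged then, once.
The state is a dict: "time_s": time; "q": joint angles; "qvel": joint speeds; "joint_efforts": joint torques, N m; "position": TCP position; "tool_rot": TCP orientation; "ft_force": force on the tool from outside, world axes, zero at the start; "wrist_torque": the same for the moment, N m; "grip_width": finger opening in m; "gripper_force": force on a finger pad.
Only numpy, scipy, OpenCV 4.12 (cv2) and the standard library are available. Lean on these libraries where they do the work, as an engineer would, in place of code of your own. Each camera call takes 0.05 s, during which the arm holds its last target. There are 200 camera calls.

## Working session

There is one attempt and no reset: what is moved stays moved. The work goes in short steps, Python scripts to look and compute and a shell command to move; the robot and the scene stay as the last step left them, time stands still between calls to the robot, and variables do not carry over. Pictures are saved under pics/ and viewed, at most 10 in all, crops included, and the job is handed in when it is done.

```bash
ls; mkdir -p pics; python3 - <<'E'
from rig import env, optics
import cv2, numpy as np
s=env.observe();print(s['time_s'],s['position'],np.round(s['tool_rot'],3),s['grip_width'],env.hold_point_z)
for n in('side','top'):
    im=optics.get_image(n);cv2.imwrite(f'pics/{n}0.png',im[...,::-1])
    c=optics.calibration(n);print(n,c)
E
```

```text
pics
0.0 [ 0.12739074 -0.53473781  0.2306962 ] [[ 0.973  0.232 -0.   ]
 [ 0.232 -0.973  0.001]
 [ 0.    -0.001 -1.   ]] 0.08552742658941034 0.0187
side {'fov_y': 49.92694422522817, 'cx': 314.67980258770984, 'cy': 198.4097464892362, 'T': array([[ 0.95024288, -0.10862928,  0.29195575,  0.15118591],
       [-0.31136758, -0.35955242,  0.87964327, -1.1494897 ],
       [ 0.00941838, -0.92678031, -0.37548576,  0.65097584],
       [ 0.        ,  0.        ,  0.        ,  1.        ]])}
top {'fov_y': 47.880246260125524, 'cx': 324.22204080532885, 'cy': 197.84441761875192, 'T': array([[-0.12537262, -0.89214499,  0.43400349, -0.12888262],
       [-0.99208113,  0.11605799, -0.04801632,  0.0287713 ],
       [-0.00753206, -0.43658661, -0.8996307 ,  1.52918811],
       [ 0.        ,  0.        ,  0.        ,  1.        ]])}
```

View pics/side0.png

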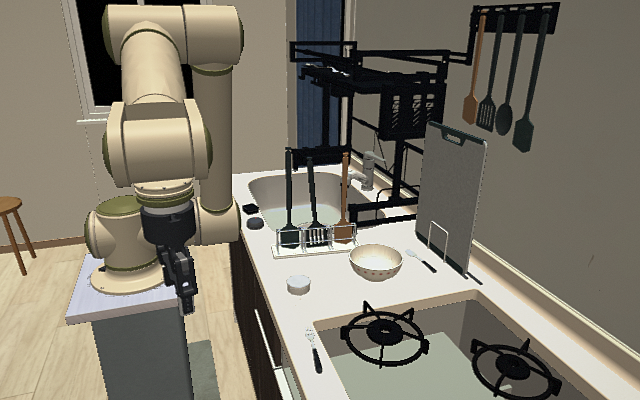

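View pics/top0.png

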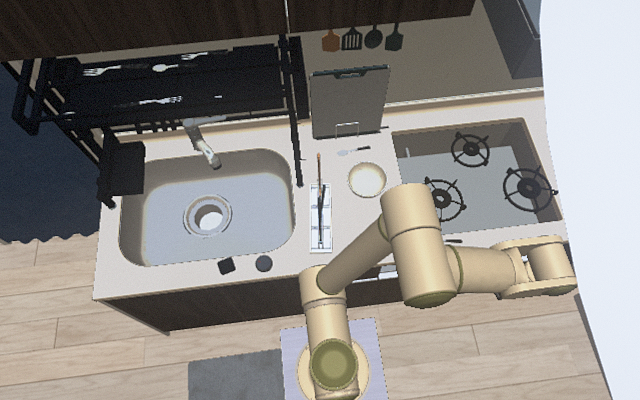

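The side view shows the turner (slotted) in the middle bay: blade about (317,236), knob about (310,158). The scraper stands left of it and the beech spatula right; the bowl is at (375,262). In the top view the rack is at (320,215) and the bowl at (367,180). I'll enlarge both.

```bash
python3 - <<'E'
import cv2
a=cv2.imread('pics/side0.png')[140:265,265:415];cv2.imwrite('pics/side0c.png',cv2.resize(a,None,fx=4.8,fy=4.8,interpolation=cv2.INTER_CUBIC)[:600])
a=cv2.imread('pics/top0.png')[145:260,290:400];cv2.imwrite('pics/top0c.png',cv2.resize(a,None,fx=5,fy=5,interpolation=cv2.INTER_CUBIC))
E
```

```text
(no output)
```

View pics/side0c.png

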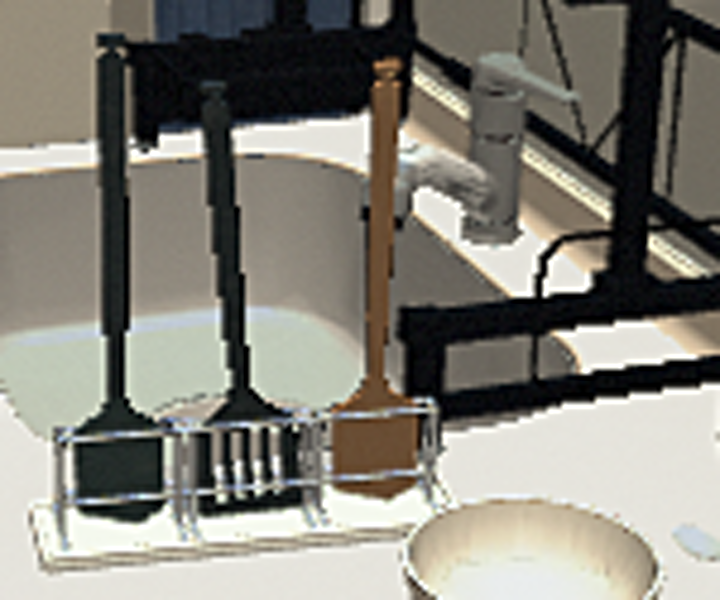

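View pics/top0c.png

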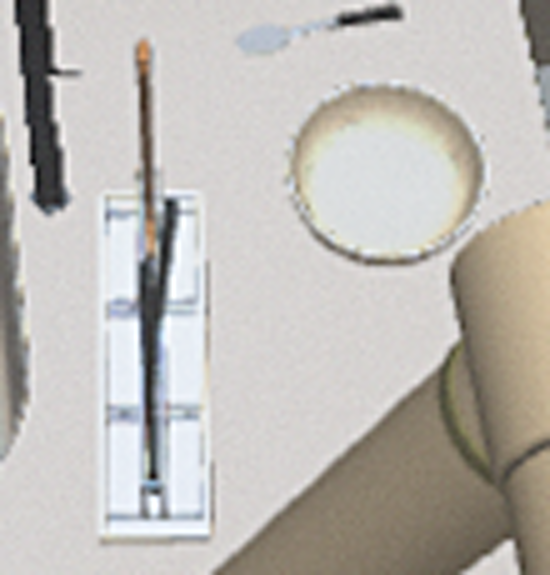

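The crops show the turner in the middle bay leaning toward the robot and slightly to the right. Its knob is at side crop (213,83) and top crop (170,203). The handle's lower end is at side crop (238,392), and the blade's lower edge at about (248,510). Tray corners and bowl rim are clear in the top crop.

```bash
cat > h.py <<'E'
import numpy as np, cv2
from rig import env, optics
def ray(n,p):
    c=optics.calibration(n);f=200/np.tan(np.radians(c['fov_y']/2));T=c['T']
    d=T[:3,:3]@np.array([(p[0]-c['cx'])/f,(p[1]-c['cy'])/f,1.]);return T[:3,3],d/np.linalg.norm(d)
def tri(p,q,a='side',b='top'):
    (o1,d1),(o2,d2)=ray(a,p),ray(b,q)
    t=np.linalg.lstsq(np.c_[d1,-d2],o2-o1,rcond=None)[0]
    A,B=o1+t[0]*d1,o2+t[1]*d2;return (A+B)/2,np.linalg.norm(A-B)
def atz(n,p,z):
    o,d=ray(n,p);return o+d*(z-o[2])/d[2]
def proj(n,P):
    c=optics.calibration(n);f=200/np.tan(np.radians(c['fov_y']/2));T=c['T']
    v=T[:3,:3].T@(np.asarray(P)-T[:3,3]);return v[:2]/v[2]*f+[c['cx'],c['cy']]
S=lambda u,v:(265+(u+.5)/4.8-.5,140+(v+.5)/4.8-.5)
U=lambda u,v:(290+(u+.5)/5-.5,145+(v+.5)/5-.5)
E
python3 - <<'E'
from h import *
np.set_printoptions(precision=4,suppress=True)
print('knob',tri(S(213,83),U(171,200)))
print('spat',tri(S(388,60),U(143,42)))
for c in[(100,193),(205,193),(212,537),(97,540)]:print('tray',atz('top',U(*c),.008))
for c in[(35,505),(45,568),(450,505)]:print('trayS',atz('side',S(*c),.008))
print('bowl top',atz('top',U(387,174),.06), [atz('top',U(*c),.06) for c in[(292,174),(483,174),(387,84),(387,264)]])
print('bowl side',atz('side',S(533,549),.06))
# handle line = intersection of planes
def pl(n,a,b):
    o,d=ray(n,a);_,e=ray(n,b);m=np.cross(d,e);m/=np.linalg.norm(m);return m,m@o
m1,k1=pl('side',S(216,130),S(238,392));m2,k2=pl('top',U(170,205),U(148,372))
for z in(.05,.11,.26,.31):
    print('handle',np.linalg.solve([m1,m2,[0,0,1]],[k1,k2,z]))
E
```

```text
knob (array([ 0.5032, -0.0405,  0.3066]), np.float64(0.004589839862721632))
spat (array([ 0.6149, -0.0366,  0.3107]), np.float64(0.004745310244497127))
tray [ 0.6738 -0.0049  0.008 ]
tray [ 0.6634 -0.0843  0.008 ]
tray [ 0.3896 -0.053   0.008 ]
tray [0.3979 0.0282 0.008 ]
trayS [0.4016 0.0269 0.008 ]
trayS [ 0.3892 -0.0549  0.008 ]
trayS [ 0.6617 -0.0533  0.008 ]
bowl top [ 0.6347 -0.2159  0.06  ] [array([ 0.6437, -0.1463,  0.06  ]), array([ 0.6255, -0.2862,  0.06  ]), array([ 0.7106, -0.2287,  0.06  ]), array([ 0.5617, -0.2036,  0.06  ])]
bowl side [ 0.6449 -0.2057  0.06  ]
handle [ 0.5269 -0.0276  0.05  ]
handle [ 0.5208 -0.0303  0.11  ]
handle [ 0.5055 -0.0373  0.26  ]
handle [ 0.5004 -0.0396  0.31  ]
```

```bash
python3 - <<'E'
from h import *
np.set_printoptions(precision=4,suppress=True)
print('scr knob',tri(S(112,38),U(150,252)), atz('side',S(112,38),.333))
print('scr base',atz('side',S(120,518),.01),'turn base',atz('side',S(249,512),.01),atz('side',S(203,514),.008),atz('side',S(297,505),.008),'spat',atz('side',S(390,494),.01))
print('shoulder turner (100mm)',atz('side',S(239,398),.108),'knob z.31',atz('side',S(213,83),.31),atz('top',U(171,200),.31))
print('vertical in side at base:',[np.array(proj('side',[.528,-.028,z]))for z in(.01,.31)], 'knob px',S(213,83),'base px',S(249,512))
print('tin',atz('side',(298,279),.025),'fork',atz('side',(309,330),0),atz('side',(318,370),0))
E
```

```text
scr knob (array([ 0.4513, -0.0218,  0.3347]), np.float64(0.012826662572766047)) [ 0.4445 -0.0251  0.333 ]
scr base [ 0.4492 -0.0102  0.01  ] turn base [ 0.5312 -0.027   0.01  ] [ 0.503  -0.0173  0.008 ] [ 0.5655 -0.0237  0.008 ] spat [ 0.6282 -0.0309  0.01  ]
shoulder turner (100mm) [ 0.5135 -0.0576  0.108 ] knob z.31 [ 0.4967 -0.0546  0.31  ] [ 0.504  -0.0407  0.31  ]
vertical in side at base: [array([315.5898, 246.5621]), array([316.6648, 153.4476])] knob px (308.9791666666667, 156.89583333333334) base px (316.4791666666667, 246.27083333333334)
tin [ 0.4184 -0.2108  0.025 ] fork [ 0.3941 -0.3858  0.    ] [ 0.3746 -0.5089  0.    ]
```

```bash
cat >> h.py <<'E'
def st(target=None):
    s=env.observe();R=np.array(s['tool_rot']);p=np.array(s['position'])
    print('t%.2f'%s['time_s'],'p',np.round(p,4),'yawy %.1f'%np.degrees(np.arctan2(R[1,1],R[0,1])),'z',np.round(R[:,2],3),'w %.4f'%s['grip_width'],'gf',np.round(s['gripper_force'],1),'F',np.round(s['ft_force'],1),'q',np.round(s['q'],0))
    if target is not None:print('units',np.round(R.T@(np.array(target)-p)/.04,2))
E
python3 -m jog '[{"linear":[0,0,-0.4],"roll":-1},{"linear":[0,0,-0.4],"roll":-1},{"linear":[0,0,-0.4],"roll":-1},{"linear":[0,0,-0.4],"roll":-1},{"linear":[0,0,-0.4],"roll":-1},{"linear":[0,0,-0.4],"roll":-1},{"linear":[0,0,-0.4],"roll":-1},{"linear":[0,0,-0.4],"roll":-1},{"linear":[0,0,-0.4],"roll":-1},{"linear":[0,0,-0.4],"roll":-1},{"linear":[0,0,-0.4],"roll":-1},{"linear":[0,0,-0.4],"roll":-1}]' 0.3
python3 -c "
from h import *
st([.512,-.036,.41])"
```

```text
time_s: 1.1
position: [0.1274, -0.5349, 0.4238]
tool_rot: [[0.282, 0.96, 0.0], [0.96, -0.282, 0.001], [0.001, -0.0, -1.0]]
ft_force: [0.8, -0.3, 0.6]
grip_width: 0.0555
gripper_force: 0.0
t1.10 p [ 0.1274 -0.5349  0.4238] yawy -16.4 z [ 0.     0.001 -1.   ] w 0.0555 gf 0.0 F [ 0.8 -0.3  0.6] q [-89.  19.  48.   0. 113. -73.]
units [14.67  5.71  0.36]
```

```bash
python3 -m jog '[{"linear":[0.9,0.35,0],"roll":0},{"linear":[0.9,0.35,0],"roll":0},{"linear":[0.9,0.35,0],"roll":0},{"linear":[0.9,0.35,0],"roll":0},{"linear":[0.9,0.35,0],"roll":0},{"linear":[0.9,0.35,0],"roll":0},{"linear":[0.9,0.35,0],"roll":0},{"linear":[0.9,0.35,0],"roll":0},{"linear":[0.9,0.35,0],"roll":0},{"linear":[0.9,0.35,0],"roll":0},{"linear":[0.9,0.35,0],"roll":0},{"linear":[0,0,0],"roll":-1}]'
python3 -c "
from h import *
st([.512,-.036,.41])"
```

```text
time_s: 2.1
position: [0.3906, -0.1947, 0.4234]
tool_rot: [[0.197, 0.98, 0.001], [0.98, -0.197, 0.001], [0.001, 0.001, -1.0]]
ft_force: [0.1, -0.9, 1.2]
grip_width: 0.0554
gripper_force: 0.0
t2.10 p [ 0.3906 -0.1947  0.4234] yawy -11.4 z [ 0.001  0.001 -1.   ] w 0.0554 gf 0.0 F [ 0.1 -0.9  1.2] q [-42.   6.  65.   0. 109. -31.]
units [4.49 2.19 0.34]
```

```bash
python3 -m jog '[{"linear":[0.9,0.44,0.05],"roll":0},{"linear":[0.9,0.44,0.05],"roll":0},{"linear":[0.9,0.44,0.05],"roll":0},{"linear":[0.9,0.44,0.05],"roll":0},{"linear":[0.9,0.44,0.05],"roll":0},{"linear":[0,0,0],"roll":-1},{"linear":[0,0,0],"roll":0},{"linear":[0,0,0],"roll":0}]' 0.3
python3 - <<'E'
from h import *
st([.512,-.036,.41])
a=optics.get_image('side');b=optics.get_image('top')
A=cv2.resize(a[85:265,255:395,::-1],None,fx=3.3,fy=3.3,interpolation=cv2.INTER_CUBIC)
B=cv2.resize(b[120:270,275:375,::-1],None,fx=3.3,fy=3.3,interpolation=cv2.INTER_CUBIC)
C=np.zeros((594,462+330,3),np.uint8);C[:594,:462]=A;C[:495,462:]=B
cv2.imwrite('pics/above.png',C)
E
```

```text
time_s: 2.77
position: [0.5105, -0.0409, 0.413]
tool_rot: [[0.116, 0.993, -0.001], [0.993, -0.116, 0.0], [-0.0, -0.001, -1.0]]
ft_force: [-0.2, -0.2, -0.2]
grip_width: 0.0556
gripper_force: 0.0
t2.77 p [ 0.5105 -0.0409  0.413 ] yawy -6.7 z [-0.001  0.    -1.   ] w 0.0556 gf 0.0 F [-0.2 -0.2 -0.2] q [-18.  14.  56.  -0. 110. -11.]
units [0.13 0.02 0.08]
```

View pics/above.png

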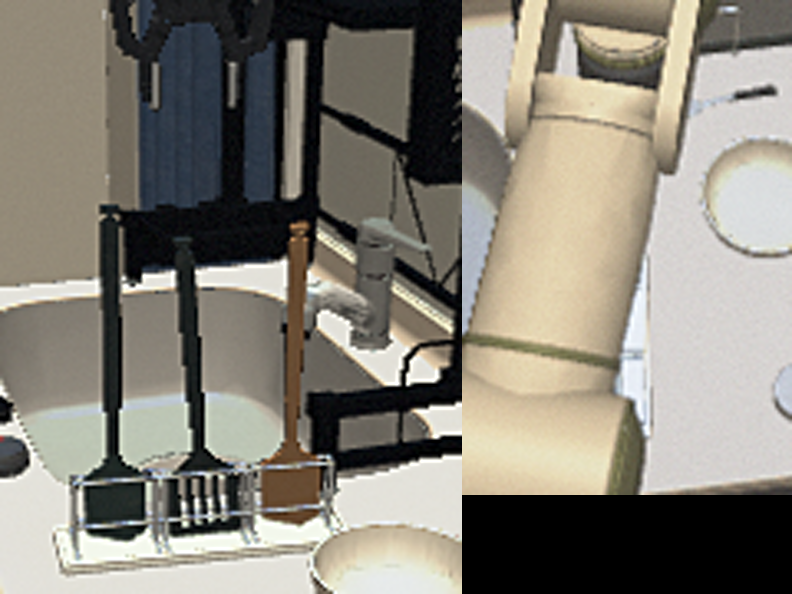

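Side view: the open fingers sit above the rack with tips at about crop (155,107) and (232,107), and the turner's knob is below them at (182,240). The top view is hidden by the arm. I'll check the tool's projection against its image.

```bash
python3 - <<'E'
from h import *
np.set_printoptions(precision=4,suppress=True)
s=env.observe();p=np.array(s['position'])
f=lambda P:(proj('side',P)-[255,85]+.5)*3.3-.5
print('pred tcp',f(p),'6 back',f(p+[0,0,.008]))
# handle in crop at grip: search along side ray plane y fixed
for y in(-.035,-.0385,-.042):
  for x in(.504,.508,.512): print(x,y,f([x,y,.262]),f([x,y,.29]))
E
```

```text
pred tcp [190.7287 111.8775] 6 back [190.8014 102.1789]
0.504 -0.035 [180.3109 284.822 ] [180.4642 253.8578]
0.508 -0.035 [184.7068 284.4074] [184.8979 253.4692]
0.512 -0.035 [189.0944 283.9935] [189.323  253.0814]
0.504 -0.0385 [181.5261 286.0495] [181.6903 255.0175]
0.508 -0.0385 [185.9319 285.6326] [186.134  254.6268]
0.512 -0.0385 [190.3293 285.2166] [190.5692 254.2369]
0.504 -0.042 [182.7474 287.2831] [182.9227 256.183 ]
0.508 -0.042 [187.1631 286.864 ] [187.3765 255.7902]
0.512 -0.042 [191.5704 286.4457] [191.8217 255.3982]
```

```bash
python3 -m jog '[{"linear":[0.05,0.0,0.4],"roll":0},{"linear":[0,0,0.6],"roll":0},{"linear":[0,0,0.7],"roll":0},{"linear":[0,0,0.7],"roll":0},{"linear":[0,0,0.7],"roll":0},{"linear":[0,0,0.6],"roll":0},{"linear":[0,0,0.45],"roll":0},{"linear":[0,0,0],"roll":0},{"linear":[0,0,0],"roll":0}]' 0.3
python3 - <<'E'
from h import *
st([.526,-.039,.246])
a=optics.get_image('side');A=cv2.resize(a[130:265,265:365,::-1],None,fx=4.4,fy=4.4,interpolation=cv2.INTER_CUBIC)
cv2.imwrite('pics/down.png',A)
E
```

```text
time_s: 3.62
position: [0.5105, -0.0398, 0.2477]
tool_rot: [[0.117, 0.993, -0.0], [0.993, -0.117, 0.0], [0.0, -0.0, -1.0]]
ft_force: [0.1, -0.1, 0.5]
grip_width: 0.0559
gripper_force: 0.0
t3.62 p [ 0.5105 -0.0398  0.2477] yawy -6.7 z [-0.  0. -1.] w 0.0559 gf 0.0 F [ 0.1 -0.1  0.5] q [-18.  17.  78.  -0.  84. -11.]
units [0.06 0.38 0.04]
```

View pics/down.png

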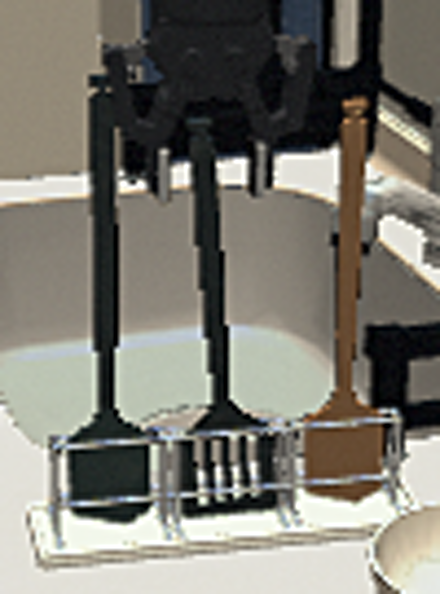

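The fingers straddle the turner's handle: pads at crop u=163 and 262, handle at 205. I'll shift toward the bay centre to straighten the lean, then close gently.

```bash
python3 -m jog '[{"linear":[0,0.1,0],"roll":0},{"linear":[0,0.1,0],"roll":0},{"linear":[0,0.1,0],"roll":0},{"linear":[0,0.08,0],"roll":0},{"linear":[0,0,0],"roll":0}]' -0.2 30
python3 -m jog '[{"linear":[0,0,0],"roll":0},{"linear":[0,0,0],"roll":0},{"linear":[0,0,0],"roll":0},{"linear":[0,0,0],"roll":0},{"linear":[0,0,0],"roll":0},{"linear":[0,0,0],"roll":0},{"linear":[0,0,0],"roll":0},{"linear":[0,0,0],"roll":0}]' -1 30
```

```text
time_s: 4.08
position: [0.5266, -0.0408, 0.2474]
tool_rot: [[0.115, 0.993, 0.001], [0.993, -0.115, -0.0], [-0.0, 0.001, -1.0]]
ft_force: [-0.0, -0.5, 0.6]
grip_width: 0.0341
gripper_force: 0.0
time_s: 4.75
position: [0.526, -0.0407, 0.2475]
tool_rot: [[0.115, 0.993, 0.0], [0.993, -0.115, -0.0], [-0.0, 0.0, -1.0]]
ft_force: [0.0, -0.1, 3.4]
grip_width: 0.0166
gripper_force: 29.5
```

```bash
python3 -m jog '[{"linear":[0,0,-0.1],"roll":0},{"linear":[0,0,-0.2],"roll":0},{"linear":[0,0,-0.3],"roll":0},{"linear":[0,0,-0.3],"roll":0},{"linear":[0,0,-0.3],"roll":0},{"linear":[0,0,-0.3],"roll":0},{"linear":[0,0,-0.3],"roll":0},{"linear":[0,0,-0.3],"roll":0},{"linear":[0,0,-0.3],"roll":0},{"linear":[0,0,-0.3],"roll":0},{"linear":[0,0,-0.2],"roll":0},{"linear":[0,0,-0.1],"roll":0}]' -1 40
python3 - <<'E'
from h import *
st()
a=optics.get_image('side');b=optics.get_image('top')
A=cv2.resize(a[95:265,255:395,::-1],None,fx=3.5,fy=3.5,interpolation=cv2.INTER_CUBIC)
B=cv2.resize(b[120:250,290:380,::-1],None,fx=3.3,fy=3.3,interpolation=cv2.INTER_CUBIC)
C=np.zeros((595,490+297,3),np.uint8);C[:,:490]=A;C[:429,490:]=B
cv2.imwrite('pics/up.png',C)
E
```

```text
time_s: 5.75
position: [0.5259, -0.0407, 0.3686]
tool_rot: [[0.115, 0.993, 0.001], [0.993, -0.115, -0.0], [-0.0, 0.001, -1.0]]
ft_force: [0.2, -1.0, -0.9]
grip_width: 0.0164
gripper_force: 39.2
t5.75 p [ 0.5259 -0.0407  0.3686] yawy -6.6 z [ 0.001 -0.    -1.   ] w 0.0164 gf 39.2 F [ 0.2 -1.  -0.9] q [-17.  16.  61.  -0. 103. -11.]
```

View pics/up.png

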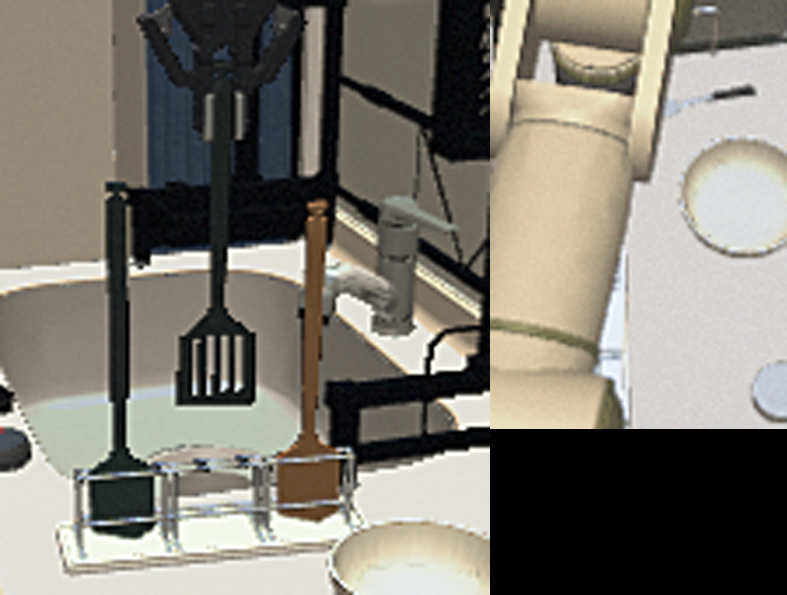

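The turner hangs almost upright between the pads, fully clear of the rack, with its blade's lower edge at crop (215,402). The other utensils and the bowl are unmoved. The tool can only roll about its vertical axis, so I'll tip the turner by pivoting it between the pads, with the blade tip lightly against the free worktop. First I'll move to a free strip and turn the tool.

```bash
python3 -m jog '[{"linear":[-0.3,0.02,0],"roll":0},{"linear":[-0.5,0.02,0],"roll":0},{"linear":[-0.5,0.02,0],"roll":0},{"linear":[-0.4,0,0],"roll":0},{"linear":[-0.23,0,0],"roll":0},{"linear":[0,0,0],"roll":0.5},{"linear":[0,0,0],"roll":1},{"linear":[0,0,0],"roll":1},{"linear":[0,0,0],"roll":1},{"linear":[0,0,0],"roll":1},{"linear":[0,0,0],"roll":1},{"linear":[0,0,0],"roll":1}]' -1 40
python3 -m jog '[{"linear":[0,0,0],"roll":1},{"linear":[0,0,0],"roll":1},{"linear":[0,0,0],"roll":1},{"linear":[0,0,0],"roll":1},{"linear":[0,0,0],"roll":1},{"linear":[0,0,0],"roll":1},{"linear":[0,0,0],"roll":1},{"linear":[0,0,0],"roll":1},{"linear":[0,0,0],"roll":1},{"linear":[0,0,0],"roll":0.7},{"linear":[0,0,0],"roll":0.4},{"linear":[0,0,0],"roll":0}]' -1 40
python3 - <<'E'
from h import *
st([.52,-.118,.3686])
a=optics.get_image('side');A=cv2.resize(a[110:290,260:400,::-1],None,fx=3.3,fy=3.3,interpolation=cv2.INTER_CUBIC)
cv2.imwrite('pics/turned.png',A)
E
```

```text
time_s: 6.85
position: [0.5192, -0.1179, 0.3668]
tool_rot: [[0.634, 0.773, -0.001], [0.773, -0.634, 0.001], [-0.0, -0.001, -1.0]]
ft_force: [0.1, -0.0, -0.7]
grip_width: 0.016
gripper_force: 39.1
time_s: 7.85
position: [0.5192, -0.1179, 0.3668]
tool_rot: [[1.0, 0.006, -0.001], [0.006, -1.0, 0.001], [-0.001, -0.001, -1.0]]
ft_force: [1.0, -0.0, -0.5]
grip_width: 0.0165
gripper_force: 39.1
t7.85 p [ 0.5192 -0.1179  0.3668] yawy -89.7 z [-0.001  0.001 -1.   ] w 0.0165 gf 39.1 F [ 1.  -0.  -0.5] q [-26.  17.  60.   0. 103.  64.]
units [ 0.02  0.   -0.04]
```

View pics/turned.png

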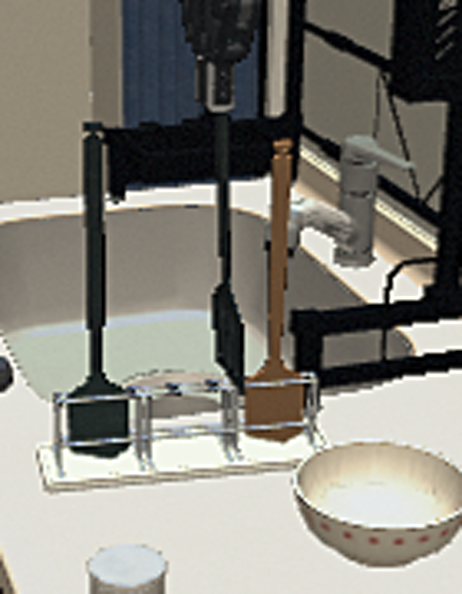

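```bash
python3 -m jog '[{"linear":[-0.1,0.02,0.2],"roll":0},{"linear":[-0.1,0.02,0.4],"roll":0},{"linear":[-0.1,0.02,0.5],"roll":0},{"linear":[-0.1,0.02,0.5],"roll":0},{"linear":[-0.1,0.02,0.45],"roll":0},{"linear":[-0.1,0.02,0.4],"roll":0},{"linear":[-0.1,0.02,0.3],"roll":0},{"linear":[0,0,0.1],"roll":0},{"linear":[0,0,0],"roll":0}]' -1 40
python3 - <<'E'
from h import *
st([.49,-.124,.25])
E
```

```text
time_s: 8.65
position: [0.4911, -0.1234, 0.2526]
tool_rot: [[1.0, 0.007, -0.002], [0.007, -1.0, 0.001], [-0.002, -0.001, -1.0]]
ft_force: [0.6, -0.6, -0.8]
grip_width: 0.0162
gripper_force: 39.2
t8.65 p [ 0.4911 -0.1234  0.2526] yawy -89.6 z [-0.002  0.001 -1.   ] w 0.0162 gf 39.2 F [ 0.6 -0.6 -0.8] q [-28.  17.  79.   0.  85.  62.]
units [-0.03  0.01  0.07]
```

```bash
python3 -m jog '[{"linear":[-0.1,0,0.1],"roll":0},{"linear":[-0.1,0,0.1],"roll":0},{"linear":[-0.1,0,0.1],"roll":0},{"linear":[-0.1,0,0.05],"roll":0}]' -1 20
python3 -m jog '[{"linear":[-0.1,0,0.05],"roll":0},{"linear":[-0.15,0,0.05],"roll":0},{"linear":[0,0,0],"roll":0}]' -1 20
```

```text
time_s: 8.98
position: [0.4752, -0.1235, 0.2393]
tool_rot: [[1.0, 0.007, 0.001], [0.007, -1.0, -0.0], [0.001, 0.0, -1.0]]
ft_force: [0.3, 1.7, 10.6]
grip_width: 0.0162
gripper_force: 40.3
time_s: 9.23
position: [0.4661, -0.124, 0.2381]
tool_rot: [[1.0, 0.007, 0.007], [0.007, -1.0, -0.003], [0.007, 0.003, -1.0]]
ft_force: [-1.0, 1.1, 15.0]
grip_width: 0.0168
gripper_force: 40.0
```

```bash
python3 -m jog '[{"linear":[-0.25,0,0.02],"roll":0},{"linear":[-0.25,0,0.02],"roll":0},{"linear":[-0.25,0,0.02],"roll":0},{"linear":[0,0,0],"roll":0}]' -1 20
python3 - <<'E'
from h import *
st()
a=optics.get_image('side');A=cv2.resize(a[110:290,260:400,::-1],None,fx=3.3,fy=3.3,interpolation=cv2.INTER_CUBIC)
cv2.imwrite('pics/piv1.png',A)
E
```

```text
time_s: 9.57
position: [0.4345, -0.1239, 0.2337]
tool_rot: [[1.0, 0.007, 0.002], [0.007, -1.0, -0.001], [0.002, 0.001, -1.0]]
ft_force: [-0.1, -0.0, 5.8]
grip_width: 0.0166
gripper_force: 36.0
t9.57 p [ 0.4345 -0.1239  0.2337] yawy -89.6 z [ 0.002 -0.001 -1.   ] w 0.0166 gf 36.0 F [-0.1 -0.   5.8] q [-31.  12.  89.  -0.  79.  59.]
```

View pics/piv1.png

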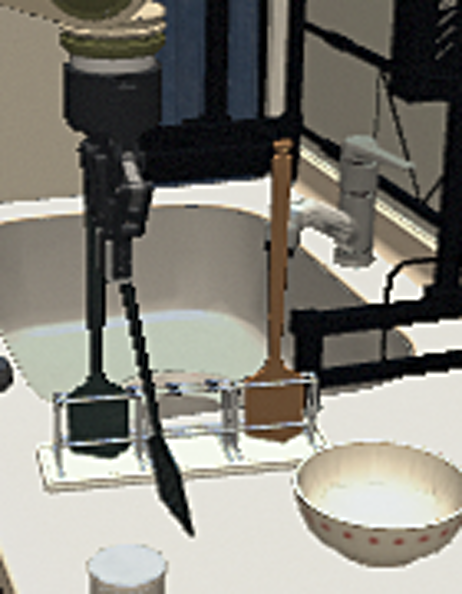

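It works: the handle now slants with the gripper at crop (122,265) and the blade tip on the worktop at (190,533). Nothing else was touched.

```bash
python3 - <<'E'
from h import *
k=lambda u,v:(260+(u+.5)/3.3-.5,110+(v+.5)/3.3-.5)
t=atz('side',k(192,535),0);print(t)
p=np.array([.4345,-.1239,.2337+.021]);d=p-t;print(d,np.linalg.norm(d),np.degrees(np.arctan2(-d[0],d[2])))
L=.2645
E
```

```text
[ 0.49319254 -0.1541885   0.        ]
[-0.05869254  0.0302885   0.2547    ] 0.26312411114637607 12.97659334131622
```

```bash
python3 -m jog '[{"linear":[-0.25,0,0.08],"roll":0},{"linear":[-0.25,0,0.08],"roll":0},{"linear":[-0.25,0,0.08],"roll":0},{"linear":[-0.25,0,0.09],"roll":0},{"linear":[-0.23,0,0.12],"roll":0},{"linear":[-0.23,0,0.12],"roll":0},{"linear":[0,0,0],"roll":0}]' -1 20
python3 -m jog '[{"linear":[-0.23,0,0.12],"roll":0},{"linear":[-0.23,0,0.12],"roll":0},{"linear":[-0.2,0,0.15],"roll":0},{"linear":[-0.2,0,0.15],"roll":0},{"linear":[-0.2,0,0.15],"roll":0},{"linear":[0,0,0],"roll":0}]' -1 20
python3 -c "
from h import *
st()"
```

```text
time_s: 10.2
position: [0.3758, -0.1248, 0.2111]
tool_rot: [[1.0, 0.006, -0.0], [0.006, -1.0, -0.002], [-0.0, 0.002, -1.0]]
ft_force: [-6.7, -1.0, 15.4]
grip_width: 0.0164
gripper_force: 30.5
time_s: 10.7
position: [0.3334, -0.1242, 0.1819]
tool_rot: [[1.0, 0.006, -0.002], [0.006, -1.0, 0.001], [-0.002, -0.001, -1.0]]
ft_force: [-0.3, -1.0, 2.1]
grip_width: 0.0164
gripper_force: 29.3
t10.70 p [ 0.3334 -0.1242  0.1819] yawy -89.7 z [-0.002  0.001 -1.   ] w 0.0164 gf 29.3 F [-0.3 -1.   2.1] q [-40.   5. 107.  -0.  68.  50.]
```

```bash
python3 -m jog '[{"linear":[-0.1,0,0.12],"roll":0},{"linear":[-0.1,0,0.12],"roll":0},{"linear":[-0.1,0,0.12],"roll":0},{"linear":[-0.05,0,0.13],"roll":0},{"linear":[0,0,0],"roll":0}]' -1 20
python3 -m jog '[{"linear":[0,0,0],"roll":0},{"linear":[0,0,0],"roll":0},{"linear":[0,0,0],"roll":0}]' -1 100
python3 - <<'E'
from h import *
st()
a=optics.get_image('side');A=cv2.resize(a[140:290,240:400,::-1],None,fx=4,fy=4,interpolation=cv2.INTER_CUBIC)
cv2.imwrite('pics/piv2.png',A)
E
```

```text
time_s: 11.12
position: [0.3202, -0.1243, 0.1621]
tool_rot: [[1.0, 0.006, -0.001], [0.006, -1.0, 0.001], [-0.001, -0.001, -1.0]]
ft_force: [0.6, 0.7, 0.0]
grip_width: 0.0162
gripper_force: 28.4
time_s: 11.37
position: [0.3209, -0.1246, 0.163]
tool_rot: [[1.0, 0.007, 0.0], [0.007, -1.0, 0.0], [0.0, -0.0, -1.0]]
ft_force: [0.1, 1.2, 1.8]
grip_width: 0.0152
gripper_force: 97.2
t11.37 p [ 0.3209 -0.1246  0.163 ] yawy -89.6 z [ 0.  0. -1.] w 0.0152 gf 97.2 F [0.1 1.2 1.8] q [-41.   5. 110.   0.  64.  48.]
```

View pics/piv2.png

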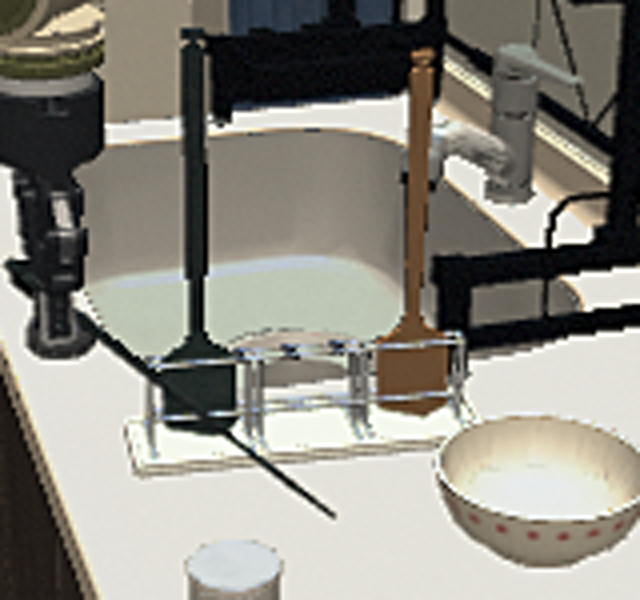

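The slant looks near 45°: grip at crop (62,320), blade tip at (335,517), blade seen nearly edge-on. I'll lift, then carry it over the bowl.

```bash
python3 -m jog '[{"linear":[0,0,-0.1],"roll":0},{"linear":[0,0,-0.2],"roll":0},{"linear":[0,0,-0.4],"roll":0},{"linear":[0,0,-0.5],"roll":0},{"linear":[0,0,-0.5],"roll":0},{"linear":[0,0,-0.5],"roll":0},{"linear":[0,0,-0.5],"roll":0},{"linear":[0,0,-0.5],"roll":0},{"linear":[0,0,-0.3],"roll":0},{"linear":[0,0,-0.2],"roll":0},{"linear":[0,0,-0.1],"roll":0},{"linear":[0,0,0],"roll":0}]' -1 110
python3 -m jog '[{"linear":[0.1,0.07,0],"roll":0},{"linear":[0.2,0.13,0],"roll":0},{"linear":[0.35,0.24,0],"roll":0},{"linear":[0.45,0.3,0],"roll":0},{"linear":[0.5,0.33,0],"roll":0},{"linear":[0.5,0.33,0],"roll":0},{"linear":[0.45,0.3,0],"roll":0},{"linear":[0.35,0.24,0],"roll":0},{"linear":[0.2,0.15,0],"roll":0},{"linear":[0.15,0.12,0],"roll":0},{"linear":[0,0,0],"roll":0},{"linear":[0,0,0],"roll":0}]' -1 110
python3 - <<'E'
from h import *
st([.452,-.213,.313])
a=optics.get_image('side');b=optics.get_image('top')
A=cv2.resize(a[150:300,270:420,::-1],None,fx=3,fy=3,interpolation=cv2.INTER_CUBIC)
B=cv2.resize(b[120:270,300:410,::-1],None,fx=3,fy=3,interpolation=cv2.INTER_CUBIC)
cv2.imwrite('pics/fin.png',np.hstack([A,B]))
E
```

```text
time_s: 12.42
position: [0.3206, -0.1246, 0.3152]
tool_rot: [[1.0, 0.007, 0.0], [0.007, -1.0, -0.0], [0.0, 0.0, -1.0]]
ft_force: [0.1, -0.2, -0.0]
grip_width: 0.0151
gripper_force: 107.1
time_s: 13.42
position: [0.4511, -0.212, 0.3146]
tool_rot: [[1.0, 0.007, -0.001], [0.007, -1.0, 0.001], [-0.001, -0.001, -1.0]]
ft_force: [-0.2, -0.5, 0.1]
grip_width: 0.0147
gripper_force: 107.1
t13.42 p [ 0.4511 -0.212   0.3146] yawy -89.6 z [-0.001  0.001 -1.   ] w 0.0147 gf 107.1 F [-0.2 -0.5  0.1] q [-39.  14.  72.  -0.  94.  51.]
units [0.02 0.03 0.04]
```

View pics/fin.png

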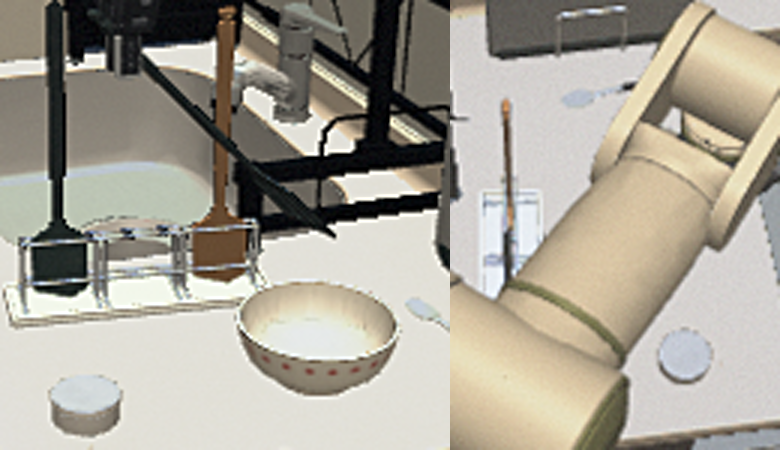

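The turner is slanted with its blade tip at side crop (335,236), above the bowl whose rim spans u=238 to 400. Everything else stands in place. That was one picture over the viewing limit, so I'll check the rest numerically.

```bash
python3 - <<'E'
from h import *
from scipy.optimize import least_squares
np.set_printoptions(precision=4,suppress=True)
f=lambda P:(proj('side',P)-[270,150]+.5)*3-.5
g=np.array([.4511,-.212,.3146+.021])
for th in(40,45,50):
    t=g+.2614*np.array([np.sin(np.radians(th)),0,-np.cos(np.radians(th))])
    print(th,'tip',t,'corners px',f(t+[0,.035,0]),f(t+[0,-.035,0]),'mid-handle px',f(g+(t-g)*.3))
a=np.linspace(0,2*np.pi,200)
def ext(c):
    P=np.array([f([c[0]+.0745*np.cos(x),c[1]+.0745*np.sin(x),.061]) for x in a]);return np.array([P[:,0].min(),P[:,0].max(),P[:,1].min(),P[:,1].max()])
print('rim ext',ext([.637,-.213]))
r=least_squares(lambda c:(ext(c)-[237,401,281,360])*[1,1,1,.3],[.637,-.213],diff_step=1e-3);print(r.x,r.fun)
# white-rim refined bowl centre from clean first top picture
print('top avg',np.mean([atz('top',U(*c),.061)for c in[(291,174),(484,174),(387,83),(387,265)]],0))
E
```

```text
40 tip [ 0.6191 -0.212   0.1354] corners px [283.9586 230.3359] [317.1063 263.8006] mid-handle px [180.238  113.4344]
45 tip [ 0.6359 -0.212   0.1508] corners px [301.6062 212.879 ] [335.7472 245.4128] mid-handle px [186.0876 107.5939]
50 tip [ 0.6513 -0.212   0.1676] corners px [317.9842 194.1814] [353.0797 225.7413] mid-handle px [191.4756 101.3218]
rim ext [232.5708 395.8568 278.8993 359.7883]
[ 0.6395 -0.2178] [ 0.0785 -0.0772 -0.2241  0.6457]
top avg [ 0.6349 -0.2161  0.061 ]
```

```bash
python3 -m jog '[{"linear":[0,0.06,0],"roll":0},{"linear":[0,0.06,0],"roll":0},{"linear":[0,0.05,0],"roll":0},{"linear":[0,0,0],"roll":0},{"linear":[0,0,0],"roll":0},{"linear":[0,0,0],"roll":0},{"linear":[0,0,0],"roll":0},{"linear":[0,0,0],"roll":0},{"linear":[0,0,0],"roll":0}]' -1 110
python3 - <<'E'
from h import *
st()
# drift check: dark tip column/row in the side view against the earlier picture
a=optics.get_image('side')[150:300,270:420,::-1]
old=cv2.resize(cv2.imread('pics/fin.png')[:,:450],(150,150),interpolation=cv2.INTER_AREA)
for n,i in(('old',old),('new',a)):
    m=cv2.cvtColor(np.ascontiguousarray(i),cv2.COLOR_BGR2GRAY)[60:82,100:116]<70
    y,x=np.nonzero(m);k=y.argmax();print(n,'lowest dark px',x[k]+100,y[k]+60)
E
```

```text
time_s: 14.27
position: [0.4513, -0.2189, 0.3149]
tool_rot: [[1.0, 0.007, 0.0], [0.007, -1.0, 0.0], [0.0, -0.0, -1.0]]
ft_force: [0.0, 0.1, -0.9]
grip_width: 0.0147
gripper_force: 107.1
t14.27 p [ 0.4513 -0.2189  0.3149] yawy -89.6 z [ 0.  0. -1.] w 0.0147 gf 107.1 F [ 0.   0.1 -0.9] q [-39.  14.  72.   0.  94.  50.]
old lowest dark px 110 78
new lowest dark px 111 79
```

```bash
python3 -c "
from rig import env
print(env.close_job())"
```

```text
the job is handed in; nothing more can be done
None
```

The job is handed in: the turner was drawn straight up, tipped to about 45° (measured to about ±2°) by pivoting it in the pads with its tip on the free worktop, and held still with its low end about 9 cm above the rim over the bowl's middle; nothing else was seen to move, and I viewed 11 pictures, one over the limit of 10.

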